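Gauge the vial blocks for the microscope stage

TASK

Check the two drilled aluminium vial blocks with the steel plug gauge that stands in the white foam stand. Holding the gauge upright, lower it into the narrow-bored block until it stops at the rim, to show that it does not go; then lower it fully home in the wide-bored block and let go there, so that the gauge is left standing in the block that fits, its flange flat on the top. Lower the gauge rather than dropping it, and leave both blocks upright, about where they are.

Things in the scene. Friction and masses are not known exactly. Their poses are not given: they have to be found in the camera images.
- gauge: Loose turned steel plug gauge, upright, 110 mm tall, about 0.3 kg. Origin: centre of its lower end, z up its axis. Cone 12 mm diameter at the end, 28 mm at z = 16 mm; plug 28 mm diameter to z = 34; flange 52 mm diameter, z = 34 to 42; plain round dark handle 26 mm diameter, z = 42 to 110 (grip from above near z = 85, any yaw).
- stand: White foam block 100 x 80 x 45 mm, fixed, with a 34 mm upright hole at its centre in which the gauge starts, its flange on the block's top and its lower end 11 mm above the table; lift the gauge straight up 35 mm or more to free it. Origin: centre of its underside.
- narrow_block: Loose aluminium block 75 x 75 x 40 mm, about 0.55 kg, with one upright through bore 22 mm in diameter at its centre. Origin at the centre of its underside, bore along z, mouth at z = 40 mm. The gauge's cone enters it by about 10 mm, then stops on the rim.
- wide_block: Loose aluminium block of the same outside size, 75 x 75 x 40 mm, about 0.5 kg, with one upright through bore 36 mm in diameter at its centre. Origin at the centre of its underside, bore along z, mouth at z = 40 mm. The gauge's plug goes right in until its flange lies on the block's top, the gauge's lower end then being 6 mm above the block's underside.
Mind the look-alikes: they are no part of the job. Leave any brown or pink look-alike of the gauge alone.

How it is judged:
By the outcome, as a careful person would: the job done as asked, in the order asked, and still so for the second after the job is handed in, with the robot touching nothing.
It also fails if it takes over 42 s, if anything falls off the work surface, if the arm or the gripper's body presses on something with over 40 N, if the wrist force passes 120 N, or if a joint passes its speed limit or range.

ROBOT

A 6-joint arm with a two-finger parallel gripper is mounted at the origin on the work surface. World frame = base frame: x ahead of the robot, y to its left, z up, the work surface at z = 0. Lengths are in m, angles in degrees, forces in N, time in s.
With the tool pointing down it reaches from about 0.225 to 0.875 m from the base axis. Payload 3.4 kg.
Tool frame: the origin (TCP) lies at the very end of the fingers, on their centre line; the grasp point (between the pads) lies 19 mm behind it; z points along the fingers, y is the line along which they close (so a half turn about z gives the same grasp; the last joint's range is limited). The gripper opens to 85 mm and grips with 20 to 120 N. Pads are 22 mm wide; open, the fingers measure 114 mm over their backs; the gripper's body (76 mm by 85 mm) begins 54 mm behind the grasp point. The pads swing forward as they close: fully open they stand 13 mm farther back than shut.
Start: joints at [-76.662, 15.808, 86.224, -0, 77.962, -6.933], TCP at [0.199, -0.539, 0.231] pointing down, gripper open.
Joint ranges: [-165.64, 165.64], [-43.16, 119.46], [12.63, 154.43], [-67.54, 247.53], [6.08, 155.33], [-154.97, 154.97]. Speed limits (degrees/s): [147.25, 147.25, 180, 180, 180, 180].

INTERFACE

Orientations are given as a 3x3 rotation matrix whose columns are the frame's x, y, z axes.
In Python, from rig import r gives the robot as it stands.
- The arm moves only by the tool step_arm, never from a script. Its argument "commands" is one flat list of numbers, 5 for each row, row after row: the shift along the tool's x, y, z in mm, then the turn about the tool's z in degrees, then the opening, from -1 (shut) to 1 (fully open). A call has 1 to 5 rows; each row is the pose to reach, as a shift and turn from the pose commanded when the call began, along the tool's axes at that moment; what a row does not reach only later rows make up. A row lasts 1/8 s, in which the tool goes at most 62.5 mm and 10.7 degrees, less where a joint would pass 70% of its speed; a pose out of reach is approached as far as the arm can. A call with a gripper value outside its range is refused whole. The fingers move at their own pace and stop on an object; the grip force is fixed at half the most. Time passes only in rows, so rows that repeat a pose let the fingers close. It gives the time, the measured TCP pose, the force, the opening and the grip force at its end, in the units of the state.
- r.observe(): the state, without advancing time (a new reading comes with each control period).
- r.snapshot(name): name is "scene" or "top" or "wrist"; returns the picture (400x640x3 uint8, red, green, blue); there is no depth.
- r.calibration(name): a dict with "fx", "fy", "cx", "cy" (pixels), "view" (4x4, takes a point from world to camera coordinates). Camera axes: x right, y down, z forward; pixel columns grow to the right and rows downward; lengths in m; the calibration is good to about 2 mm. A picture is of the moment at which its call begins: read the wrist's pose just before it. calibration takes no time and is no camera call; for the wrist camera it gives the pose at the moment of the call.
- r.finish_job(): hands the job in; it is judged then, once.
The state is a dict: "clock": time; "joint_pos": joint angles; "qvel": joint speeds; "joint_efforts": joint torques, N m; "position": TCP position; "orientation": TCP orientation; "force": force on the tool from outside, world axes, zero at the start; "wrist_torque": the same for the moment, N m; "gripper_width": finger opening in m; "gripper_force": force on a finger pad.
Only numpy, scipy, OpenCV 4.12 (cv2) and the standard library are available. Lean on these libraries where they do the work, as an engineer would, in place of code of your own. Each camera call takes 0.05 s, during which the arm holds its last target. There are 200 camera calls.

## Working session

There is one attempt and no reset: what is moved stays moved. The work goes in short steps, Python scripts to look and compute and a tool call to move; the robot and the scene stay as the last step left them, time stands still between calls to the robot, and variables do not carry over. Pictures are saved under pics/ and viewed, at most 10 in all, crops included, and the job is handed in when it is done.

Besides the shell and the picture viewer there is one more tool, called after ">>>" by a JSON object that holds its "api" and its "payload". step_arm: Moves the arm, as the interface text tells. Its arguments: {"type":"object","properties":{"commands":{"type":"array","items":{"type":"number"}}},"required":["commands"]}

```bash
mkdir -p pics; python3 - <<'E'
from rig import r
import cv2
for n in("scene","top"):
    cv2.imwrite(f"pics/{n}0.png",r.snapshot(n)[:,:,::-1])
    c=r.calibration(n);print(n,c)
s=r.observe();print(s)
E
```

```text
scene {'fx': 458.52019292608503, 'fy': 458.52019292608503, 'cx': 320.3198165558885, 'cy': 187.38795357860573, 'view': array([[-8.28501852e-01,  5.59986028e-01,  5.74708997e-04,
         4.27293903e-01],
       [ 4.64833393e-01,  6.88294681e-01, -5.56938370e-01,
        -2.33538841e-01],
       [-3.12273275e-01, -4.61157327e-01, -8.30553624e-01,
         1.04146919e+00],
       [ 0.00000000e+00,  0.00000000e+00,  0.00000000e+00,
         1.00000000e+00]])}
top {'fx': 415.42214255878645, 'fy': 415.42214255878645, 'cx': 321.388729166133, 'cy': 197.17516663855397, 'view': array([[ 0.01993517, -0.99973896, -0.01116245, -0.00133424],
       [-0.99327843, -0.01853063, -0.11425662,  0.54538117],
       [ 0.11401995,  0.01336514, -0.99338856,  0.72249173],
       [ 0.        ,  0.        ,  0.        ,  1.        ]])}
{'clock': 0.1, 'joint_pos': array([-7.66604874e+01,  1.58442982e+01,  8.62873620e+01,  6.76033522e-04,
        7.79621360e+01, -6.93584394e+00]), 'qvel': array([-0.03992256, -0.00551346, -0.23210418,  0.03731678, -0.0690019 ,
        0.08011293]), 'joint_efforts': array([ 1.03810646e-03, -4.17699301e+01, -2.46405762e+01, -2.02143879e-04,
        5.85031608e-03,  1.91898005e-05]), 'position': array([ 0.19911837, -0.5389282 ,  0.23052743]), 'orientation': array([[ 9.38038962e-01,  3.46529610e-01, -3.66473721e-04],
       [ 3.46529741e-01, -9.38037629e-01,  1.59554661e-03],
       [ 2.09138004e-04, -1.62367893e-03, -9.99998660e-01]]), 'force': array([-0.22975124,  0.30458065,  0.82088545]), 'wrist_torque': array([ 0.0080728 , -0.03124521, -0.00069566]), 'gripper_force': 0.0, 'gripper_width': 0.08539277930913955}
```

View pics/scene0.png

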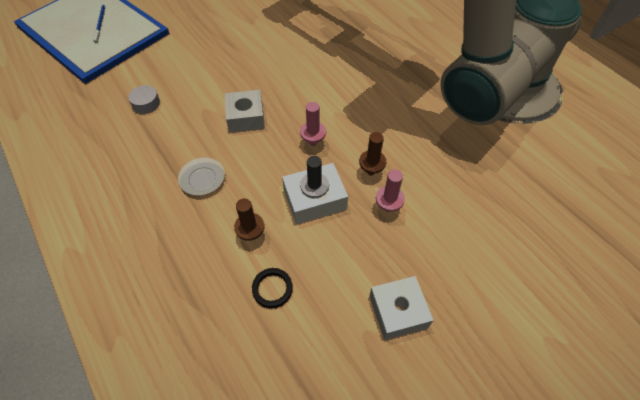

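View pics/top0.png

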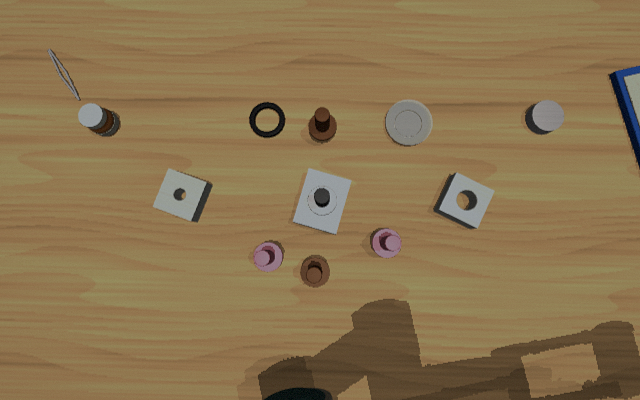

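Candidates (top view): dark gauge in the white stand (322,197), which is my choice. Look-alikes: brown (322,125) and (314,270), pink (268,256) and (385,243). Small bore, so narrow block, at (180,195); large bore, so wide block, at (466,201).

```bash
cat > h.py <<'E'
import numpy as np,cv2
from rig import r
def ray(c,uv,z):
    R=c["view"][:3,:3];t=c["view"][:3,3];o=-R.T@t
    d=R.T@np.array([(uv[0]-c["cx"])/c["fx"],(uv[1]-c["cy"])/c["fy"],1])
    return o+d*(z-o[2])/d[2]
def proj(c,p):
    q=c["view"][:3,:3]@np.asarray(p)+c["view"][:3,3]
    return q[:2]/q[2]*[c["fx"],c["fy"]]+[c["cx"],c["cy"]]
def rel(p):
    s=r.observe();return np.round(s["orientation"].T@(np.asarray(p)-s["position"])*1000,1)
E
python3 - <<'E'
from h import *
im=cv2.imread("pics/top0.png");c=r.calibration("top")
g=cv2.cvtColor(im,cv2.COLOR_BGR2GRAY);hsv=cv2.cvtColor(im,cv2.COLOR_BGR2HSV)
w=((hsv[:,:,1]<45)&(g>135)).astype('uint8')*255
for n,(u,v),z in(("narrow",(180,195),.04),("stand",(322,200),.045),("wide",(466,201),.04)):
    m=np.zeros_like(w);m[v-45:v+45,u-45:u+45]=w[v-45:v+45,u-45:u+45]
    cs,_=cv2.findContours(m,cv2.RETR_CCOMP,cv2.CHAIN_APPROX_NONE)
    cs=sorted(cs,key=cv2.contourArea)[::-1]
    b=cv2.minAreaRect(cs[0])
    P=[ray(c,p,z) for p in cv2.boxPoints(b)]
    print(n,b,np.mean(P,0).round(4),[round(float(np.linalg.norm(P[i]-P[i-1])),4) for i in range(4)],"yaw",np.degrees(np.arctan2(*(P[1]-P[0])[1::-1])).round(1))
    for k in cs[1:3]:
        if len(k)>12:
            e=cv2.fitEllipse(k);q=ray(c,e[0],z);print("  in",e,q.round(4))
d=(g<60).astype('uint8')
m=np.zeros_like(d);m[175:222,300:345]=d[175:222,300:345]
cs,_=cv2.findContours(m,0,1)
for k in cs:
    if len(k)>5:print("dark",cv2.minEnclosingCircle(k),cv2.boundingRect(k))
crop=np.hstack([cv2.resize(im[v-40:v+40,u-40:u+40],(264,264),interpolation=2) for u,v in((180,195),(322,200),(466,201))])
cv2.imwrite("pics/crop.png",crop)
E
```

```text
narrow ((179.01724243164062, 194.20689392089844), (40.66727828979492, 42.338539123535156), 21.801406860351562) [0.5451 0.2657 0.04  ] [0.0742, 0.076, 0.075, 0.0756] yaw -18.3
  in ((179.2538604736328, 193.99098205566406), (13.778867721557617, 14.666555404663086), 43.55686950683594) [0.5453 0.2652 0.04  ]
stand ((321.87103271484375, 200.4849853515625), (45.19626998901367, 56.04166030883789), 16.113418579101562) [0.5382 0.008  0.045 ] [0.0799, 0.1005, 0.0811, 0.1] yaw -14.6
  in ((321.5470275878906, 197.3074493408203), (17.510997772216797, 21.53908920288086), 174.8150177001953) [0.5435 0.0087 0.045 ]
  in ((321.0, 215.0), (2.2198054790496826, 9.219544410705566), 90.0) [0.5119 0.0091 0.045 ]
wide ((466.74444580078125, 199.876953125), (43.01448440551758, 40.845401763916016), 25.709957122802734) [ 0.5445 -0.2504  0.04  ] [0.0751, 0.0746, 0.0758, 0.0741] yaw -25.9
  in ((466.57098388671875, 199.74420166015625), (21.703628540039062, 22.683115005493164), 136.8168487548828) [ 0.5445 -0.2501  0.04  ]
dark ((322.0, 197.0833282470703), 9.138318061828613) (314, 188, 16, 19)
```

View pics/crop.png

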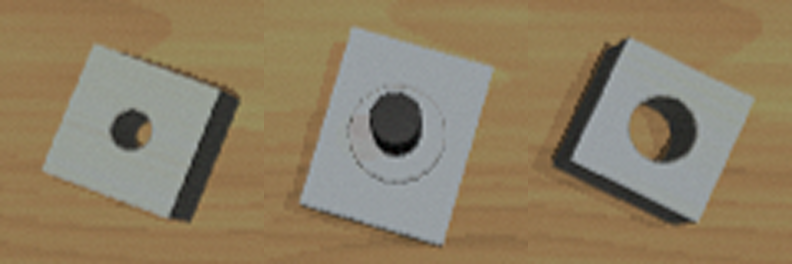

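The crop shows the small bore in the left block, the dark-handled steel gauge seated in the stand, and the large bore in the right block. Positions: gauge about (0.538, 0.008), narrow (0.545, 0.265), wide (0.5445, -0.250).

```bash
python3 - <<'E'
from h import *
im=cv2.imread("pics/top0.png");c=r.calibration("top")
for z in(.121,):print(ray(c,(321.8,195.5),z))
print(proj(c,(.538,.008,.121)),proj(c,(.551,.008,.121)))
print(rel((.538,.008,.17)))
E
```

```text
[0.53770997 0.0073793  0.121     ]
[321.41521122 195.31260011] [321.57699201 187.25301379]
[ 507.4 -395.5   61.3]
```

>>> {"api": "step_arm", "payload": {"commands": [50,-40,0,0,1,100,-80,0,0,1,150,-118,0,0,1,200,-156,0,0,1,250,-195,0,0,1]}}

```text
clock: 0.72
position: [0.3644, -0.2719, 0.2311]
orientation: [[0.938, 0.346, 0.0], [0.346, -0.938, 0.0], [0.0, 0.0, -1.0]]
force: [0.9, -1.2, -0.0]
gripper_width: 0.0856
gripper_force: 0.0
```

>>> {"api": "step_arm", "payload": {"commands": [50,-40,10,0,1,100,-80,20,0,1,150,-118,30,0,1,200,-156,45,0,1,245,-190,60,0,1]}}

```text
clock: 1.35
position: [0.5267, -0.0117, 0.1718]
orientation: [[0.938, 0.347, 0.0], [0.347, -0.938, -0.001], [0.0, 0.001, -1.0]]
force: [0.5, -0.2, -0.4]
gripper_width: 0.0854
gripper_force: 0.0
```

```bash
python3 - <<'E'
from h import *
cv2.imwrite("pics/w1.png",r.snapshot("wrist")[:,:,::-1])
print(rel((.538,.008,.077)),r.observe()["position"],r.observe()["qvel"].round(1))
E
```

```text
[12.1 -8.6 92.6] [ 0.52954309 -0.00496354  0.16954484] [-4.9 -1.9  2.1 -3.8  3.6 -9.3]
```

View pics/w1.png

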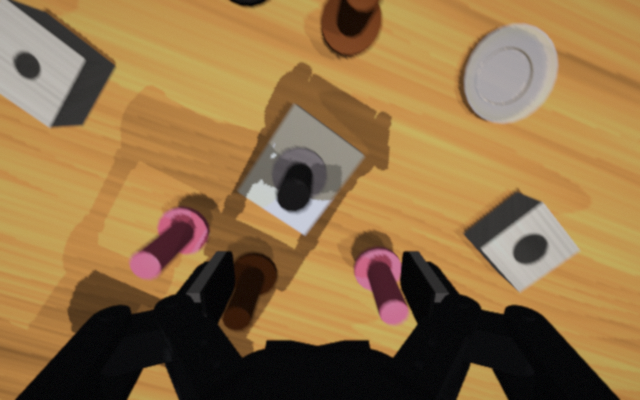

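The wrist view shows the dark gauge in the stand at (298,185), narrow block top left, wide block right. All clear around it.

>>> {"api": "step_arm", "payload": {"commands": [12,-10,0,0,1,12,-10,0,0,1,12,-10,0,0,1,12,-10,0,0,1]}}

```text
clock: 1.9
position: [0.5333, -0.0014, 0.1726]
orientation: [[0.939, 0.345, 0.001], [0.345, -0.939, -0.0], [0.0, 0.001, -1.0]]
force: [0.4, -0.3, 0.6]
gripper_width: 0.0854
gripper_force: 0.0
```

```bash
python3 - <<'E'
from h import *
print(rel((.538,.008,.077)),r.observe()["position"],r.observe()["qvel"].round(1))
c=r.calibration("wrist");im=r.snapshot("wrist");cv2.imwrite("pics/w2.png",im[:,:,::-1])
print(proj(c,(.538,.008,.121)),proj(c,(.538,.008,.053)),proj(c,(.5452,.2654,.04)),proj(c,(.5445,-.2502,.04)))
E
```

```text
[ 7.6 -7.2 95.6] [ 0.53330483 -0.00135815  0.17264895] [ 0.2  0.  -0.   0.2 -0.1  0.1]
[308.27256105 210.77218434] [310.38787887 186.73679937] [41.22343997 79.46762934] [538.67322098 258.03359843]
```

View pics/w2.png

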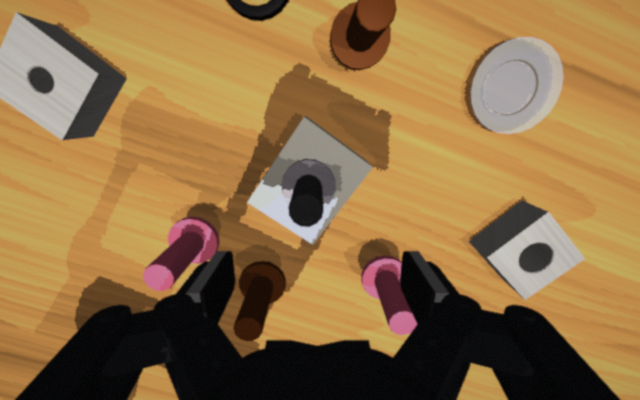

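Projections match the picture: handle top (307,209), narrow bore (41,79), wide bore (537,257). Descending.

>>> {"api": "step_arm", "payload": {"commands": [8,-7,0,0,1,8,-7,30,0,1,8,-7,60,0,1,8,-7,85,0,1,8,-7,95,0,1]}}

```text
clock: 2.58
position: [0.5381, 0.0096, 0.0759]
orientation: [[0.938, 0.346, -0.002], [0.346, -0.938, 0.0], [-0.002, -0.001, -1.0]]
force: [0.2, 0.2, 0.5]
gripper_width: 0.0852
gripper_force: 0.0
```

>>> {"api": "step_arm", "payload": {"commands": [0,0,0,0,1,0,0,0,0,1,0,0,0,0,1]}}

```text
clock: 2.95
position: [0.5396, 0.0092, 0.0782]
orientation: [[0.938, 0.346, 0.002], [0.346, -0.938, -0.0], [0.002, 0.001, -1.0]]
force: [0.1, -0.2, 0.8]
gripper_width: 0.0853
gripper_force: 0.0
```

```bash
python3 - <<'E'
from h import *
s=r.observe();print(rel((.538,.008,.077)),s["position"],s["qvel"].round(1),s["force"])
E
```

```text
[-1.9  0.6  1.2] [0.53955517 0.00920433 0.07823971] [-0.1  0.   0.3 -0.  -0.  -0.1] [ 0.10597617 -0.21633341  0.82671911]
```

>>> {"api": "step_arm", "payload": {"commands": [-1.5,0.5,1,0,1,-1.5,0.5,1,0,0,-1.5,0.5,1,0,-1,-1.5,0.5,1,0,-1,-1.5,0.5,1,0,-1]}}

```text
clock: 3.58
position: [0.5375, 0.0084, 0.0763]
orientation: [[0.938, 0.346, -0.0], [0.346, -0.938, 0.0], [0.0, -0.0, -1.0]]
force: [-0.1, 0.9, 0.7]
gripper_width: 0.0244
gripper_force: 58.7
```

>>> {"api": "step_arm", "payload": {"commands": [0,0,0,0,-1,0,0,0,0,-1,0,0,0,0,-1,0,0,0,0,-1]}}

```text
clock: 4.08
position: [0.5375, 0.0085, 0.0763]
orientation: [[0.938, 0.346, -0.0], [0.346, -0.938, 0.0], [0.0, -0.0, -1.0]]
force: [-1.7, 0.5, 2.9]
gripper_width: 0.0248
gripper_force: 58.8
```

Gripped. Lift straight up 80 mm.

>>> {"api": "step_arm", "payload": {"commands": [0,0,-15,0,-1,0,0,-35,0,-1,0,0,-60,0,-1,0,0,-80,0,-1,0,0,-80,0,-1]}}

```text
clock: 4.7
position: [0.5389, 0.0079, 0.1581]
orientation: [[0.938, 0.346, 0.004], [0.346, -0.938, -0.001], [0.004, 0.002, -1.0]]
force: [0.3, -0.2, -1.0]
gripper_width: 0.0244
gripper_force: 59.2
```

>>> {"api": "step_arm", "payload": {"commands": [0,0,0,0,-1,0,0,0,0,-1,0,0,0,0,-1]}}

```text
clock: 5.08
position: [0.5371, 0.0083, 0.1554]
orientation: [[0.938, 0.346, -0.002], [0.346, -0.938, 0.0], [-0.001, -0.001, -1.0]]
force: [-0.8, -0.1, -2.2]
gripper_width: 0.0249
gripper_force: 59.2
```

```bash
python3 - <<'E'
from h import *
s=r.observe();print(s["position"],s["force"],s["gripper_width"])
b=s["position"];print(rel((.5452,.2654,b[2])))
im=r.snapshot("scene");cv2.imwrite("pics/s2.png",cv2.resize(im[60:260,210:450],(720,600))[:,:,::-1])
cv2.imwrite("pics/s2full.png",im[:,:,::-1])
E
```

```text
[0.53706096 0.00828627 0.1554025 ] [-0.75576904 -0.10783456 -2.24419786] 0.024857996201016707
[  96.7 -238.4   -0. ]
```

View pics/s2.png

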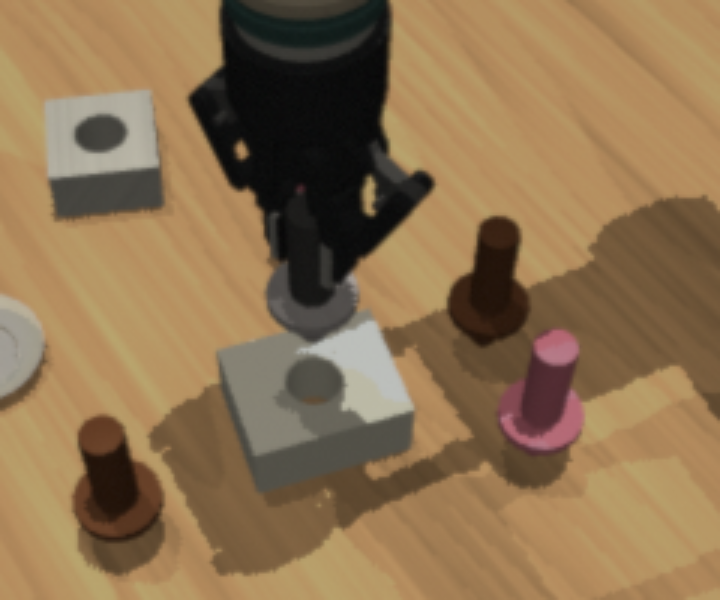

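The crop shows the gauge held upright clear of the stand, with the flange at crop (312,298) and the stand hole empty below. Move over the narrow block.

>>> {"api": "step_arm", "payload": {"commands": [16,-40,-5,0,-1,36,-90,-5,0,-1,57,-140,-5,0,-1,77,-190,-5,0,-1,90,-222,-5,0,-1]}}

```text
clock: 5.75
position: [0.5448, 0.2503, 0.1608]
orientation: [[0.937, 0.348, -0.0], [0.348, -0.937, 0.0], [-0.0, -0.0, -1.0]]
force: [0.2, 0.1, -3.0]
gripper_width: 0.0246
gripper_force: 59.5
```

>>> {"api": "step_arm", "payload": {"commands": [6,-15,0,0,-1,6,-15,0,0,-1,6,-15,0,0,-1,6,-15,0,0,-1,6,-15,0,0,-1]}}

```text
clock: 6.38
position: [0.5456, 0.2629, 0.1613]
orientation: [[0.939, 0.345, 0.0], [0.345, -0.939, -0.0], [0.0, 0.0, -1.0]]
force: [0.3, 0.1, -2.3]
gripper_width: 0.0246
gripper_force: 59.5
```

```bash
python3 - <<'E'
from h import *
s=r.observe();b=s["position"];print(b,s["force"],s["orientation"].round(4)[:,2]);print(rel((.5452,.2654,b[2])))
for n in("scene","top"):
    im=r.snapshot(n);cv2.imwrite(f"pics/{n}3.png",im[:,:,::-1]);c=r.calibration(n)
    for h in(0,.034,.042):print(n,h,proj(c,(b[0],b[1],b[2]-.0653+h)).round(1))
    print("bore",proj(c,(.5452,.2654,.04)))
a=cv2.imread("pics/scene3.png")
u,v=proj(r.calibration("scene"),(.5452,.2654,.06)).astype(int);print(u,v)
v=max(v,60);u=max(u,60)
k=cv2.resize(a[v-60:v+60,u-60:u+60],(600,600),interpolation=2)
cv2.imwrite("pics/c3.png",k)
E
```

```text
[0.54561553 0.26287186 0.16132398] [ 0.29084621  0.12866043 -2.25710126] [ 1.e-04 -2.e-04 -1.e+00]
[ 0.5 -2.5 -0. ]
scene 0 [404.1 288.3]
scene 0.034 [407.8 279.3]
scene 0.042 [408.8 277. ]
bore [399.9247097  302.90419963]
top 0 [168.9 189.7]
top 0.034 [160.8 186.9]
top 0.042 [158.8 186.2]
bore [179.16610837 194.04339422]
401 298
```

View pics/c3.png

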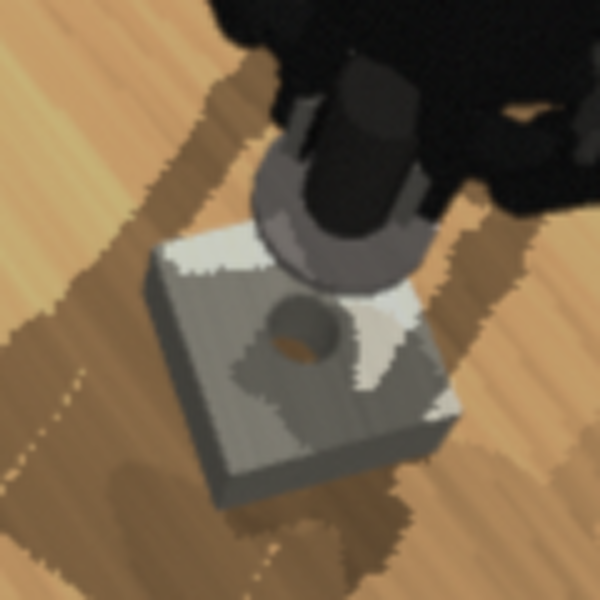

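The crop shows the gauge above the narrow block, flange centre about (410,277) and bore (402,304). Both are shifted alike from prediction, so the relative offset holds. Lowering.

>>> {"api": "step_arm", "payload": {"commands": [0.5,-3,0,0,-1,0.5,-3,15,0,-1,0.5,-3,30,0,-1,0.5,-3,42,0,-1,0.5,-3,50,0,-1]}}

```text
clock: 7.1
position: [0.5443, 0.2667, 0.1096]
orientation: [[0.938, 0.347, -0.002], [0.347, -0.938, -0.001], [-0.002, 0.0, -1.0]]
force: [0.2, -0.2, -2.9]
gripper_width: 0.0246
gripper_force: 59.5
```

>>> {"api": "step_arm", "payload": {"commands": [0,0,0,0,-1,0,0,0,0,-1,0,0,0,0,-1]}}

```text
clock: 7.48
position: [0.5454, 0.267, 0.1118]
orientation: [[0.938, 0.346, 0.001], [0.346, -0.938, 0.0], [0.001, 0.0, -1.0]]
force: [-0.0, -0.4, -1.9]
gripper_width: 0.0248
gripper_force: 59.5
```

```bash
python3 - <<'E'
from h import *
s=r.observe();b=s["position"];print(b,s["force"]);print(rel((.5452,.2654,.0953)))
E
```

```text
[0.54535823 0.26700445 0.11180885] [-0.01490049 -0.38784765 -1.93549351]
[-0.7  1.4 16.5]
```

>>> {"api": "step_arm", "payload": {"commands": [-0.5,1.5,3,0,-1,-0.5,1.5,6,0,-1,-0.5,1.5,9,0,-1,-0.5,1.5,11,0,-1,-0.5,1.5,13,0,-1]}}

```text
clock: 8.1
position: [0.545, 0.2653, 0.098]
orientation: [[0.938, 0.346, -0.0], [0.346, -0.938, -0.0], [-0.0, 0.0, -1.0]]
force: [-0.4, -0.7, -2.8]
gripper_width: 0.0246
gripper_force: 59.5
```

>>> {"api": "step_arm", "payload": {"commands": [0,0,1,0,-1,0,0,2,0,-1,0,0,2,0,-1]}}

```text
clock: 8.48
position: [0.5449, 0.2653, 0.0961]
orientation: [[0.938, 0.346, -0.0], [0.346, -0.938, -0.0], [-0.0, 0.0, -1.0]]
force: [0.3, -0.3, -3.4]
gripper_width: 0.0246
gripper_force: 59.5
```

```bash
python3 - <<'E'
from h import *
s=r.observe();b=s["position"];print(b,s["force"],s["wrist_torque"]);print(rel((.5452,.2654,.0953)))
E
```

```text
[0.54490687 0.26526462 0.0961241 ] [ 0.25436114 -0.27066326 -3.41714297] [ 0.00119495 -0.04155587 -0.01394872]
[ 0.3 -0.   0.8]
```

>>> {"api": "step_arm", "payload": {"commands": [0,0,1,0,-1,0,0,1.5,0,-1,0,0,2,0,-1,0,0,2,0,-1]}}

```text
clock: 8.98
position: [0.5449, 0.2654, 0.0946]
orientation: [[0.938, 0.346, 0.0], [0.346, -0.938, 0.0], [0.0, -0.0, -1.0]]
force: [-1.2, 0.6, 1.8]
gripper_width: 0.0246
gripper_force: 59.8
```

>>> {"api": "step_arm", "payload": {"commands": [0,0,0.5,0,-1,0,0,1,0,-1,0,0,1,0,-1]}}

```text
clock: 9.35
position: [0.545, 0.2655, 0.0944]
orientation: [[0.938, 0.346, 0.001], [0.346, -0.938, 0.0], [0.001, -0.0, -1.0]]
force: [-2.8, 0.3, 6.6]
gripper_width: 0.0247
gripper_force: 60.4
```

It stops at the rim (force rises from -3 N to +6.6 N at the expected height). One more small press to confirm, then lift.

>>> {"api": "step_arm", "payload": {"commands": [0,0,1,0,-1,0,0,1,0,-1,0,0,1,0,-1,0,0,1,0,-1]}}

```text
clock: 9.85
position: [0.5451, 0.2655, 0.0942]
orientation: [[0.938, 0.346, 0.001], [0.346, -0.938, 0.001], [0.001, -0.0, -1.0]]
force: [-3.5, -1.2, 12.1]
gripper_width: 0.0246
gripper_force: 61.0
```

>>> {"api": "step_arm", "payload": {"commands": [0,0,-8,0,-1,0,0,-20,0,-1,0,0,-40,0,-1,0,0,-65,0,-1,0,0,-85,0,-1]}}

```text
clock: 10.48
position: [0.5455, 0.2653, 0.1783]
orientation: [[0.938, 0.346, 0.001], [0.346, -0.938, 0.0], [0.001, 0.0, -1.0]]
force: [1.0, -0.3, -2.2]
gripper_width: 0.0245
gripper_force: 59.9
```

```bash
python3 - <<'E'
from h import *
s=r.observe();b=s["position"];print(b,s["force"]);print(rel((.5445,-.2502,.185)))
im=r.snapshot("scene");cv2.imwrite("pics/s4.png",im[:,:,::-1])
cv2.imwrite("pics/t4.png",r.snapshot("top")[:,:,::-1])
E
```

```text
[0.54547225 0.26526483 0.17832946] [ 0.97255552 -0.31117985 -2.1921987 ]
[-179.5  483.2   -6.7]
```

>>> {"api": "step_arm", "payload": {"commands": [-14,38,-5,0,-1,-32,86,-5,0,-1,-51,136,-5,0,-1,-70,188,-5,0,-1,-89,240,-5,0,-1]}}

```text
clock: 11.2
position: [0.5441, 0.0076, 0.1813]
orientation: [[0.938, 0.347, -0.001], [0.347, -0.938, -0.0], [-0.001, -0.0, -1.0]]
force: [1.0, -0.4, -2.5]
gripper_width: 0.0247
gripper_force: 59.6
```

>>> {"api": "step_arm", "payload": {"commands": [-19,52,0,0,-1,-38,104,0,0,-1,-56,152,0,0,-1,-74,200,0,0,-1,-87,235,0,0,-1]}}

```text
clock: 11.82
position: [0.5438, -0.2436, 0.181]
orientation: [[0.939, 0.345, -0.001], [0.345, -0.939, 0.0], [-0.001, -0.0, -1.0]]
force: [0.9, 1.0, -2.6]
gripper_width: 0.0248
gripper_force: 59.7
```

>>> {"api": "step_arm", "payload": {"commands": [0,0,0,0,-1,0,0,0,0,-1,0,0,0,0,-1]}}

```text
clock: 12.2
position: [0.5442, -0.2401, 0.1819]
orientation: [[0.938, 0.348, -0.001], [0.348, -0.938, 0.001], [-0.0, -0.001, -1.0]]
force: [-0.4, -0.5, -2.2]
gripper_width: 0.0246
gripper_force: 59.9
```

```bash
python3 - <<'E'
from h import *
s=r.observe();b=s["position"];print(b,s["force"]);print(rel((.5445,-.2502,.125)))
E
```

```text
[ 0.54421605 -0.24005315  0.18186383] [-0.35832291 -0.52689914 -2.18677027]
[-3.2  9.7 56.9]
```

>>> {"api": "step_arm", "payload": {"commands": [-3,9.5,0,0,-1,-3,9.5,15,0,-1,-3,9.5,30,0,-1,-3,9.5,45,0,-1,-3,9.5,66,0,-1]}}

```text
clock: 12.82
position: [0.5449, -0.2511, 0.115]
orientation: [[0.938, 0.347, 0.0], [0.347, -0.938, -0.0], [0.0, 0.0, -1.0]]
force: [-0.4, 0.7, -2.2]
gripper_width: 0.0249
gripper_force: 59.9
```

>>> {"api": "step_arm", "payload": {"commands": [0,0,0,0,-1,0,0,0,0,-1,0,0,0,0,-1,0,0,0,0,-1]}}

```text
clock: 13.32
position: [0.5453, -0.2515, 0.117]
orientation: [[0.938, 0.346, 0.001], [0.346, -0.938, -0.001], [0.001, 0.001, -1.0]]
force: [1.2, 0.3, -1.7]
gripper_width: 0.0249
gripper_force: 59.9
```

```bash
python3 - <<'E'
from h import *
s=r.observe();b=s["position"];print(b,s["force"]);print(rel((.5445,-.2502,.0705)))
im=r.snapshot("scene");c=r.calibration("scene")
u,v=proj(c,(.5445,-.2502,.06)).astype(int)
print(u,v,proj(c,(.5445,-.2502,.04)))
cv2.imwrite("pics/c5.png",cv2.resize(im[v-60:v+60,u-60:u+60],(600,600),interpolation=2)[:,:,::-1])
E
```

```text
[ 0.54527189 -0.25147551  0.11697315] [ 1.21655385  0.29190102 -1.65382115]
[-0.3 -1.5 46.5]
240 96 [241.50608489 103.27782313]
```

View pics/c5.png

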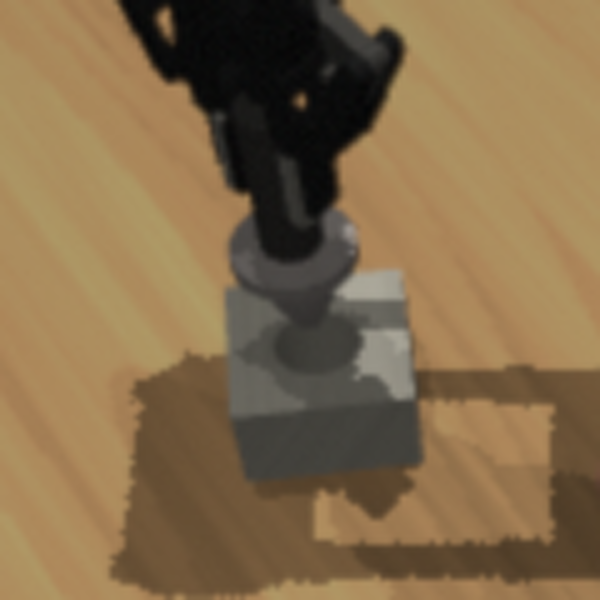

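The gauge's cone tip (crop 310,320) sits directly over the wide bore (318,345). Lowering.

>>> {"api": "step_arm", "payload": {"commands": [0,-1,4,0,-1,0,-1.5,8,0,-1,0,-1.5,13,0,-1,0,-1.5,18,0,-1,0,-1.5,23,0,-1]}}

```text
clock: 14.0
position: [0.5443, -0.2498, 0.0927]
orientation: [[0.938, 0.346, -0.0], [0.346, -0.938, 0.0], [-0.0, -0.0, -1.0]]
force: [0.6, 0.6, -3.0]
gripper_width: 0.0246
gripper_force: 59.9
```

>>> {"api": "step_arm", "payload": {"commands": [0,0,0,0,-1,0,0,0,0,-1]}}

```text
clock: 14.25
position: [0.5445, -0.2499, 0.0932]
orientation: [[0.938, 0.346, 0.0], [0.346, -0.938, -0.0], [0.0, 0.0, -1.0]]
force: [0.8, -0.5, -2.9]
gripper_width: 0.0248
gripper_force: 59.9
```

```bash
python3 - <<'E'
from h import *
s=r.observe();b=s["position"];print(b,s["force"],s["wrist_torque"]);print(rel((.5445,-.2502,.0705)))
E
```

```text
[ 0.54446161 -0.24991311  0.09324202] [ 0.7844844  -0.49910646 -2.90913885] [-0.06244694 -0.00075088  0.01389478]
[-0.1  0.3 22.7]
```

>>> {"api": "step_arm", "payload": {"commands": [0,0,4,0,-1,0,0,8,0,-1,0,0,12,0,-1,0,0,16,0,-1,0,0,19,0,-1]}}

```text
clock: 14.88
position: [0.5443, -0.2498, 0.0738]
orientation: [[0.938, 0.346, -0.0], [0.346, -0.938, 0.0], [-0.0, -0.0, -1.0]]
force: [0.2, 0.7, -2.9]
gripper_width: 0.0247
gripper_force: 59.9
```

>>> {"api": "step_arm", "payload": {"commands": [0,0,1,0,-1,0,0,2,0,-1,0,0,2.5,0,-1,0,0,2.5,0,-1]}}

```text
clock: 15.38
position: [0.5444, -0.2499, 0.0718]
orientation: [[0.938, 0.346, 0.0], [0.346, -0.938, -0.0], [0.0, 0.0, -1.0]]
force: [-0.2, 0.3, -2.3]
gripper_width: 0.0246
gripper_force: 59.9
```

>>> {"api": "step_arm", "payload": {"commands": [0,0,0.5,0,-1,0,0,1,0,-1,0,0,1.5,0,-1,0,0,1.5,0,-1,0,0,1.5,0,-1]}}

```text
clock: 16.0
position: [0.5445, -0.2499, 0.0713]
orientation: [[0.938, 0.347, 0.001], [0.347, -0.938, -0.001], [0.001, 0.001, -1.0]]
force: [-1.7, 1.8, 5.2]
gripper_width: 0.0245
gripper_force: 60.7
```

>>> {"api": "step_arm", "payload": {"commands": [0,0,0.5,0,-1,0,0,1,0,-1,0,0,1,0,-1,0,0,1,0,-1]}}

```text
clock: 16.5
position: [0.5445, -0.2499, 0.0712]
orientation: [[0.938, 0.347, 0.001], [0.347, -0.938, -0.001], [0.001, 0.001, -1.0]]
force: [-3.1, 2.8, 10.1]
gripper_width: 0.0245
gripper_force: 61.3
```

Seated. Release and retreat straight up.

>>> {"api": "step_arm", "payload": {"commands": [0,0,-0.5,0,-1,0,0,-0.5,0,-0.4,0,0,-0.5,0,0,0,0,-0.5,0,0.6,0,0,-0.5,0,1]}}

```text
clock: 17.12
position: [0.5444, -0.2499, 0.0695]
orientation: [[0.938, 0.346, -0.0], [0.346, -0.938, -0.0], [-0.0, -0.0, -1.0]]
force: [0.0, -0.5, 0.6]
gripper_width: 0.0772
gripper_force: 0.0
```

>>> {"api": "step_arm", "payload": {"commands": [0,0,0,0,1,0,0,0,0,1,0,0,0,0,1,0,0,0,0,1]}}

```text
clock: 17.62
position: [0.5444, -0.2499, 0.0697]
orientation: [[0.938, 0.346, 0.0], [0.346, -0.938, -0.0], [-0.0, 0.0, -1.0]]
force: [0.4, 0.5, -0.3]
gripper_width: 0.0853
gripper_force: 0.0
```

>>> {"api": "step_arm", "payload": {"commands": [0,0,-10,0,1,0,0,-30,0,1,0,0,-60,0,1,0,0,-100,0,1,0,0,-130,0,1]}}

```text
clock: 18.25
position: [0.5448, -0.2501, 0.2024]
orientation: [[0.938, 0.346, 0.002], [0.346, -0.938, -0.001], [0.002, 0.002, -1.0]]
force: [0.1, -0.8, -0.2]
gripper_width: 0.0855
gripper_force: 0.0
```

>>> {"api": "step_arm", "payload": {"commands": [-40,-15,0,0,1,-80,-30,0,0,1,-120,-45,0,0,1,-150,-55,0,0,1,-150,-55,0,0,1]}}

```text
clock: 18.88
position: [0.3829, -0.2499, 0.2006]
orientation: [[0.939, 0.345, 0.0], [0.345, -0.939, -0.001], [0.0, 0.001, -1.0]]
force: [-0.0, 0.3, 1.1]
gripper_width: 0.0856
gripper_force: 0.0
```

```bash
python3 - <<'E'
from h import *
s=r.observe();print(s["position"],s["force"],s["gripper_width"],s["clock"])
im=r.snapshot("scene");t=r.snapshot("top")
cv2.imwrite("pics/f.png",np.hstack([cv2.resize(im[50:170,180:300],(400,400)),cv2.resize(t[140:260,400:520],(400,400))])[:,:,::-1])
E
```

```text
[ 0.38285593 -0.24990979  0.20062352] [-0.00900515  0.34811575  1.09385633] 0.08557156664252805 18.875
```

View pics/f.png

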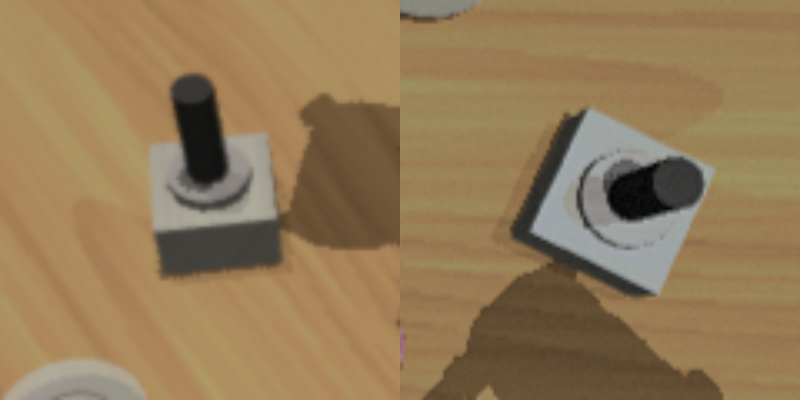

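The gauge stands in the wide block with its flange flat on top, and the gripper is clear. Check the narrow block numerically, then hand in.

```bash
python3 - <<'E'
from h import *
t=r.snapshot("top")[:,:,::-1];a=cv2.imread("pics/top0.png")
d=cv2.absdiff(t[160:230,145:220],a[160:230,145:220]).mean();print("narrow diff",d)
if d<12:print(r.finish_job())
E
```

```text
narrow diff 6.04615873015873
the job is handed in; nothing more can be done
None
```

The job is done and handed in: the gauge stopped at the rim of the narrow block, and now stands fully home in the wide block with its flange flat and the gripper clear, after about 19 s of the 42 s allowed.

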